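# Stow the fence set-up kit in its docks

### The job

Stow the set-up kit in its plywood docks: the star knob standing on its head in the small round well with the red floor, the dial gauge standing on its foot in the rectangular well with the yellow floor, and the wide blue cup upright in the large round well with the blue floor. Only once the wide cup is seated, nest the narrow orange cup upright inside it. Each piece must stand flat on the floor of its well; do not disturb the tape measure, the grease tin or the screw jar just behind the work.

Things in the scene. Friction and masses are not known exactly. Their poses are not given: they have to be found in the camera images.
- cup_dock: Fixed plywood block 92 x 92 mm, 12 mm thick, with a round well 78 mm across and 8 mm deep, blue felt floor: for the wide cup. Origin: centre of its underside, on the table, under the centre of the well; z up. The well's floor is 4 mm above the origin.
- knob_dock: Fixed plywood block 84 x 84 mm, 12 mm thick, with a round well 66 mm across and 8 mm deep, red floor: for the star knob. Origin: centre of its underside, under the centre of the well; z up. The well's floor is 4 mm above the origin.
- gauge_dock: Fixed plywood block 66 mm (its x) by 88 mm (its y), 12 mm thick, with a rectangular well 46 mm (x) by 68 mm (y), 8 mm deep, yellow floor: for the dial gauge, whose foot is then long in the well's long direction (either way round). Origin: centre of its underside, under the centre of the well; z up. The well's floor is 4 mm above the origin.
- wide_cup: Loose straight round blue plastic cup, open at the top, 62 mm outside diameter, 45 mm high, wall 3 mm (inside 56 mm), floor 4 mm thick, about 0.12 kg, standing upright. Origin: centre of its underside; z up along its axis. Grasp it across the outside near the rim.
- narrow_cup: Loose straight round orange plastic cup, open at the top, 38 mm outside diameter, 75 mm high, wall 2.5 mm, about 0.08 kg, standing upright. Origin: centre of its underside; z up along its axis. Nested in the wide cup it stands about 34 mm proud of that cup's rim; grasp it across the outside within its top 25 mm.
- star_knob: Loose black star knob standing on its five-lobed head, steel stud up. Head 48 x 46 mm, 20 mm high; hub 20 mm across from 20 to 32 mm; stud 10 mm across from 32 to 62 mm above the underside; 0.05 kg. Origin: centre of the underside of the head; z up. The stud's axis lies 2 mm from the origin toward the knob's +y. It can be pinched by the stud.
- dial_gauge: Loose dial gauge standing on a steel foot 30 (x) by 50 mm (y from -20 to +30), 6 mm high. Bezel: upright disc 48 mm across, 18 mm thick (x from -9 to +9), centre 28 mm up at y = +6 mm; on it an 8 mm stem up to 70 mm; a thin plunger reaches y = -31 mm at 28 mm up. Origin: underside of the foot; foot's centre at y = +5 mm; z up. Grasp the bezel across its 18 mm (closing along x). 0.17 kg.
- tape_measure: Bystander, loose: yellow tape measure, 62 x 82 x 36 mm, the one just behind the docks. Leave alone. Origin: centre of its underside; z up.
- grease_tin: Bystander, loose: round blue tin with lid, 69 mm diameter, 47 mm high, the one just behind the docks. Leave alone. Origin: centre of its underside; z up.
- screw_jar: Bystander, loose: tan jar with black lid, 61 mm diameter, 86 mm high, the one just behind the docks. Leave alone. Origin: centre of its underside; z up.
There are look-alikes about, which are no part of the job. Leave any pink look-alike of the cup_dock alone.

How it is judged (in metres and radians):
On the way, in this order (a step that is already met when the one before it is completed fails the run):
1. the wide cup stands seated in the well of its dock (horizontal distance between wide_cup and cup_dock below 0.013 m and z of wide_cup in the frame of cup_dock below 0.008 m and angle between wide_cup's own z axis and vertical below 0.12 rad and linear speed of wide_cup below 0.05 m/s), for 0.2 s.
2. then the narrow cup stands nested on the floor of the wide cup (horizontal distance between narrow_cup and wide_cup below 0.013 m and z of narrow_cup in the frame of wide_cup below 0.008 m and angle between each of narrow_cup, wide_cup's own z axis and vertical below 0.12 rad and horizontal distance between wide_cup and cup_dock below 0.013 m and z of wide_cup in the frame of cup_dock below 0.008 m), for 0.2 s.
At the end, for the whole second after the job is handed in: Each piece on the floor of its well (narrow cup: of the wide cup): underside <8 mm above that body's origin, tilt <0.12 rad, origin within 13 mm (cups), 14 mm (knob), 19 mm (gauge) of its centre; wide cup seated before the narrow one is nested; released, at rest (<0.02 m/s) (all of step 2 and horizontal distance between star_knob and knob_dock below 0.014 m and z of star_knob in the frame of knob_dock below 0.008 m and angle between each of star_knob, dial_gauge's own z axis and vertical below 0.12 rad and horizontal distance between dial_gauge and gauge_dock below 0.019 m and z of dial_gauge in the frame of gauge_dock below 0.008 m and linear speed of each of wide_cup, narrow_cup, star_knob, dial_gauge below 0.02 m/s); the robot touches nothing.
It fails at once if a bystander (tape measure, grease tin, screw jar) is pushed more than 30 mm (distance of any of tape_measure, grease_tin, screw_jar from where it was at the start of the episode above 0.03 m).
It also fails if it takes over 93 s, if anything falls off the work surface, if the arm or the gripper's body presses on something with over 40 N, if the wrist force passes 120 N, or if a joint passes its speed limit or range.

### The arm

A 6-joint arm with a two-finger parallel gripper is mounted at the origin on a cart in front of the work surface, level with it; the furniture and walls round the work are solid. World frame = base frame: x ahead of the robot, y to its left, z up, the work surface at z = 0. Lengths are in m, angles in degrees, forces in N, time in s.
With the tool pointing down it reaches from about 0.25 to 0.725 m from the base axis. Payload 9.7 kg.
Tool frame: the origin (TCP) lies midway between the tips of the shut fingers; the grasp point (between the pads) lies 19 mm behind it; z points along the fingers, y is the line along which they close (so a half turn about z gives the same grasp; the last joint's range is limited). The gripper opens to 85 mm and grips with 20 to 120 N. Pads are 22 mm wide; open, the fingers measure 114 mm over their backs; the gripper's body (76 mm by 85 mm) begins 54 mm behind the grasp point. The pads swing forward as they close: fully open they stand 13 mm farther back than shut.
Start: joints at [-63.885, 4.979, 10.078, 95.1, 0, 90], TCP at [0.242, -0.494, 0.231] pointing down, gripper open.
Joint ranges: [-179.16, 179.16], [-48.56, 103.87], [-65.8, 70.77], [-126.05, 130.52], [-82.76, 87.17], [-180, 180]. Speed limits (degrees/s): [127.2, 127.2, 147.25, 180, 180, 180].

### API

Orientations are given as [roll, pitch, yaw] about the fixed x, y, z axes, in that order (R = Rz(yaw) Ry(pitch) Rx(roll)).
In Python, from workcell import * gives the robot as it stands.
- The arm moves only by the tool servo_tool, never from a script. Its argument "moves" is a list of rows, each a list of 4 numbers: the shift along the world's x, y, z in cm, then the turn about the world's z in rad. A call has 1 to 20 rows; each row is the pose to reach, as a shift and turn from the pose commanded when the call began; what a row does not reach only later rows make up. A row lasts 1/12 s, in which the tool goes at most 41.7 mm and 7.16 degrees, less where a joint would pass 70% of its speed; a pose out of reach is approached as far as the arm can. A call with a gripper value outside its range is refused whole. "claw" is the closure, from 0 (fully open) to 1 (shut), set as the call begins (left out, the last holds). The fingers move at their own pace and stop on an object; "force" is the grip in N (left out, the last holds). Time passes only in rows, so rows that repeat a pose let the fingers close. It gives the time, the measured TCP pose, the force, the opening and the grip force at its end, in the units of the state.
- get_obs(): the state, without advancing time (a new reading comes with each control period).
- camera(name): name is "scene" or "top"; returns the picture (480x640x3 uint8, red, green, blue); there is no depth.
- get_calibration(name): a dict with "fx", "fy", "cx", "cy" (pixels), "k1" (the pictures are not rectified: a ray, as slopes to the right and down, at radius r is drawn at 1 + k1 r^2 times it, then the intrinsics apply), "rvec" (rotation vector, rad) and "tvec" (3), from world to camera coordinates, as OpenCV has them. Camera axes: x right, y down, z forward; pixel columns grow to the right and rows downward; lengths in m; the calibration is good to about 2 mm. A picture is of the moment at which its call begins. get_calibration takes no time and is no camera call.
- job_done(): hands the job in; it is judged then, once.
The state is a dict: "time": time; "q": joint angles; "qd": joint speeds; "joint_efforts": joint torques, N m; "ee_pos": TCP position; "tcp_rot": TCP orientation; "wrist_force": force on the tool from outside, world axes, zero at the start; "torque": the same for the moment, N m; "opening": finger opening in m; "grasp_force": force on a finger pad.
Only numpy, scipy, OpenCV 4.12 (cv2) and the standard library are available. Lean on these libraries where they do the work, as an engineer would, in place of code of your own. Each camera call takes 0.05 s, during which the arm holds its last target. There are 200 camera calls.

## Working session

There is one attempt and no reset: what is moved stays moved. The work goes in short steps, Python scripts to look and compute and a tool call to move; the robot and the scene stay as the last step left them, time stands still between calls to the robot, and variables do not carry over. Pictures are saved under pics/ and viewed, at most 14 in all, crops included, and the job is handed in when it is done.

Besides the shell and the picture viewer there is one more tool, called by a JSON object that holds its "api" and its "payload", one argument or row to a line. servo_tool: Moves the arm, as the interface text tells. Its arguments: {"type":"object","properties":{"moves":{"type":"array","items":{"type":"array","items":{"type":"number"}}},"claw":{"type":"number"},"force":{"type":"number"}},"required":["moves"]}

```bash
mkdir -p pics
python3 - <<'E'
from workcell import *
import cv2
for n in("scene","top"):
    cv2.imwrite(f"pics/{n}0.png",camera(n)[:,:,::-1])
    print(get_calibration(n))
print(get_obs())
E
```

```text
{'fx': 559.9745337762986, 'fy': 559.9745337762986, 'cx': 317.7192475464431, 'cy': 236.05830036578664, 'k1': -0.08026606832788322, 'rvec': array([ 1.12628695, -2.0873622 ,  1.1965547 ]), 'tvec': array([0.29825483, 0.23824324, 1.01772707])}
{'fx': 607.4404414543426, 'fy': 607.4404414543426, 'cx': 330.83506046617697, 'cy': 243.67552473306833, 'k1': -0.10347418300251057, 'rvec': array([ 2.16974944, -2.19672136,  0.09733015]), 'tvec': array([0.01363983, 0.53118666, 1.50020041])}
{'time': 0.1, 'q': array([-6.38851882e+01,  5.00927119e+00,  1.00401053e+01,  9.51004775e+01,
       -1.00942752e-03,  9.00001012e+01]), 'qd': array([ 0.03756163,  0.06778691,  0.10419946, -0.02282546, -0.03447681,
       -0.01173376]), 'joint_efforts': array([ 7.39181050e-04, -5.21563697e+01,  4.65652442e+01,  1.60158245e-02,
       -4.18092995e-06,  2.53329551e-05]), 'ee_pos': array([ 0.24199981, -0.49367141,  0.23065124]), 'tcp_rot': array([-1.79930357e+02,  1.00954973e-03,  2.61147119e+01]), 'wrist_force': array([-1.32485504, -0.8573458 ,  0.59022224]), 'torque': array([-0.03109611, -0.02091111, -0.050911  ]), 'grasp_force': 0.0, 'opening': 0.08537422693791717}
```

View pics/top0.png

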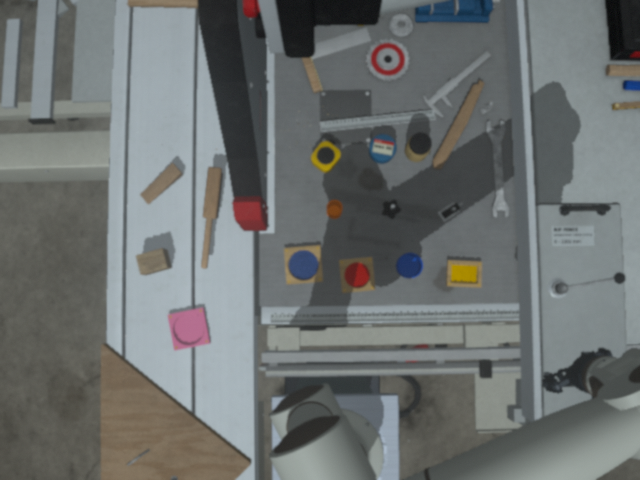

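View pics/scene0.png

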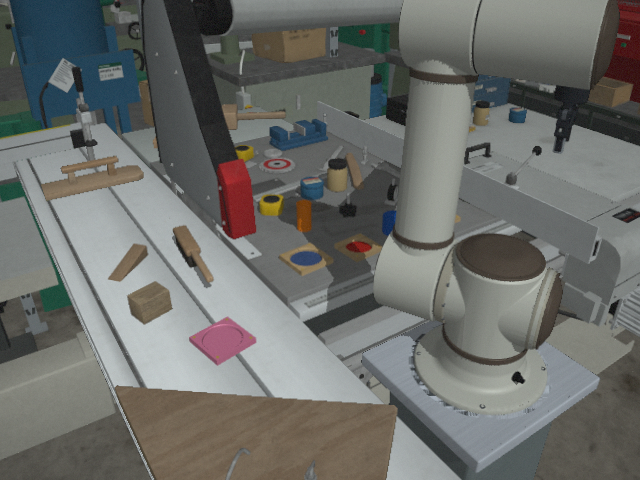

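The top view shows the pieces: the wide blue cup at (409,265), the narrow orange cup at (334,209), the star knob at (391,208) and the gauge at (451,211). The docks are blue at (303,264), red at (357,274) and yellow at (464,272).

Possible mix-ups:
- **Cup dock:** pink look-alike at (189,328) against the plywood and blue-felt one at (303,264). I choose plywood.
- **Blue cup:** the blue tin at (382,147) has a lid and stands behind the docks, so the cup is at (409,265).
- **Gauge:** the only candidate is at (451,211).

I'll check these in a close crop.

```bash
cat > h.py <<'E'
import numpy as np, cv2
from workcell import *
def undist(c,uv):
    p=np.atleast_2d(np.array(uv,float)); d=np.array([c['k1'],0,0,0,0.])
    K=np.array([[c['fx'],0,c['cx']],[0,c['fy'],c['cy']],[0,0,1]])
    return cv2.undistortPoints(p[:,None],K,d)[:,0]
def world(n,uv,z):
    c=get_calibration(n); R=cv2.Rodrigues(c['rvec'])[0]; t=c['tvec']
    r=np.c_[undist(c,uv),np.ones(len(np.atleast_2d(uv)))]@R; o=-R.T@t
    return o+r*((z-o[2])/r[:,2])[:,None]
def pix(n,X):
    c=get_calibration(n);K=np.array([[c['fx'],0,c['cx']],[0,c['fy'],c['cy']],[0,0,1]])
    return cv2.projectPoints(np.atleast_2d(np.array(X,float)),c['rvec'],c['tvec'],K,np.array([c['k1'],0,0,0,0.]))[0][:,0]
E
python3 - <<'E'
from h import *
im=cv2.imread("pics/top0.png")
cr=im[185:297,270:495]   # 225x112
cv2.imwrite("pics/c1.png",cv2.resize(cr,None,fx=3.5,fy=3.5,interpolation=cv2.INTER_CUBIC))
s=cv2.imread("pics/scene0.png")[170:300,250:480]
cv2.imwrite("pics/c2.png",cv2.resize(s,None,fx=3.4,fy=3.4,interpolation=cv2.INTER_CUBIC))
c=get_calibration("top");R=cv2.Rodrigues(c['rvec'])[0];print(-R.T@c['tvec'])
hsv=cv2.cvtColor(im,cv2.COLOR_BGR2HSV)
def seg(name,lo,hi,box,z):
    m=cv2.inRange(hsv,lo,hi);k=np.zeros_like(m);x0,y0,x1,y1=box;k[y0:y1,x0:x1]=m[y0:y1,x0:x1]
    n,_,st,ce=cv2.connectedComponentsWithStats(k);i=1+np.argmax(st[1:,4])
    co,_=cv2.findContours((_==i).astype(np.uint8),0,2)
    print(name,st[i],ce[i],cv2.minAreaRect(co[0]),world("top",ce[i],z).round(4))
seg("cupwell",(105,100,30),(130,255,255),(280,240,325,290),.004)
seg("knobwell",(0,130,60),(8,255,255),(335,250,380,295),.004)
seg("gaugewell",(22,130,60),(35,255,255),(440,250,490,295),.004)
seg("wide",(105,120,30),(130,255,255),(390,245,430,285),.045)
seg("orange",(5,120,60),(20,255,255),(320,195,350,225),.075)
E
```

```text
[0.40728013 0.01919681 1.53840858]
cupwell [290 252  28  27 573] [303.10645724 264.52879581] ((303.0, 264.5), (26.16295051574707, 26.16295051574707), 45.0) [[0.4807 0.0777 0.004 ]]
knobwell [345 262  25  25 485] [356.76082474 274.40412371] ((357.0, 274.0), (24.0, 24.0), 90.0) [[ 0.4541 -0.0576  0.004 ]]
gaugewell [450 264  28  19 483] [463.58385093 273.24637681] ((463.5, 273.0), (18.0, 27.0), 90.0) [[ 0.4533 -0.3295  0.004 ]]
wide [397 253  26  25 504] [409.4702381  264.99603175] ((409.5, 265.0), (24.0, 25.0), 90.0) [[ 0.4743 -0.186   0.045 ]]
orange [327 200  15  19 232] [334.08189655 208.63362069] ((334.0, 209.0), (18.0, 14.0), 90.0) [[ 0.6123 -0.0015  0.075 ]]
```

View pics/c1.png

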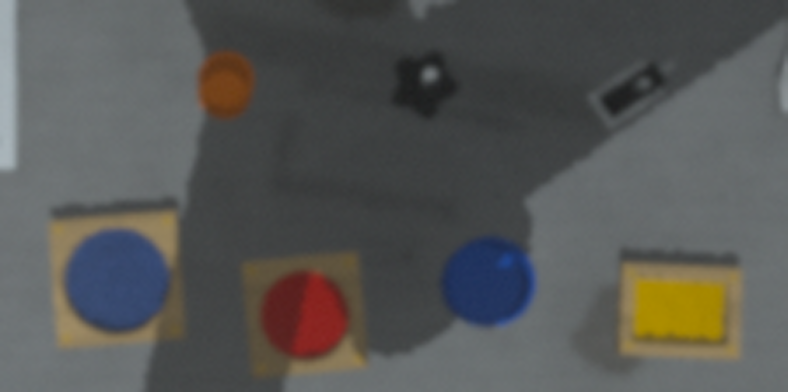

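View pics/c2.png

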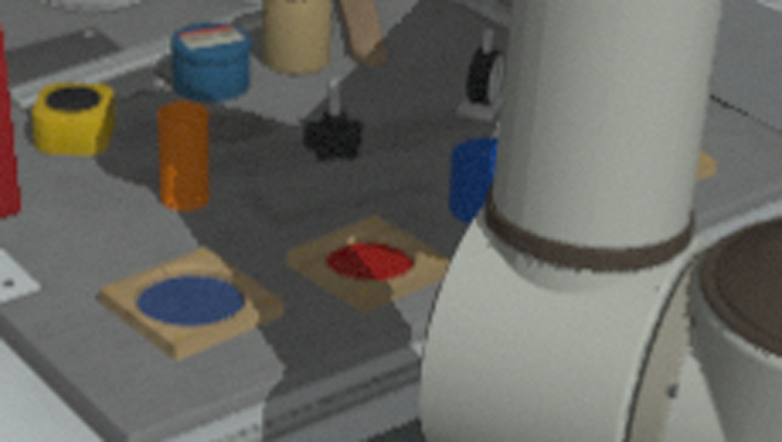

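The crops show plywood docks with blue, red and yellow floors. The wide cup is at crop (489,281), an open blue cup. The orange cup is at (226,82), the knob stud tip at (430,74), and the gauge's foot left corner at (588,95) with its plunger tip at (672,66). The choices hold, so next I'll overlay models to refine the poses.

```bash
cat > ov.py <<'E'
from h import *
a=np.linspace(0,2*np.pi,60)
def circ(x,y,z,r): return np.c_[x+r*np.cos(a),y+r*np.sin(a),0*a+z]
def rect(x,y,yaw,x0,x1,y0,y1,z):
    p=np.array([[x0,y0],[x1,y0],[x1,y1],[x0,y1],[x0,y0]]); c,s=np.cos(yaw),np.sin(yaw)
    return np.c_[x+c*p[:,0]-s*p[:,1],y+s*p[:,0]+c*p[:,1],0*p[:,0]+z]
def draw(im,polys,box,f):
    x0,y0,x1,y1=box; o=cv2.resize(im[y0:y1,x0:x1],None,fx=f,fy=f,interpolation=cv2.INTER_CUBIC)
    for P,col in polys:
        q=((pix("top",P)+.5-[x0,y0])*f-.5).round().astype(int); cv2.polylines(o,[q[:,None]],False,col,1)
    return o
E
python3 - <<'E'
from ov import *
im=cv2.imread("pics/top0.png")
cc=lambda u,v:(270+(u+.5)/3.5-.5,185+(v+.5)/3.5-.5)
W=lambda u,v,z:world("top",cc(u,v),z)[0]
stud=W(430,74,.062); rim=W(226,80,.075)
L=[W(*p,.006) for p in((588,95),(612,131))]; tip=W(672,66,.028)
fe=(L[0]+L[1])/2; d=(fe-tip)[:2]; yaw=np.arctan2(-d[0],d[1]); u=d/np.linalg.norm(d)
g=fe[:2]-.030*u; print("stud",stud,"rim",rim,"len",np.linalg.norm(d),"g",g,np.degrees(yaw))
dk=[[W(*p,.012) for p in q] for q in(((620,262),(742,266),(738,357),(618,354)),)]
print(np.array(dk).round(4), np.mean(dk[0],0))
G=(0,255,0);gx,gy=g
P=[(circ(*rim[:2],.075,.019),G),(circ(*rim[:2],0,.019),(255,255,0)),(circ(*stud[:2],.062,.005),G),(circ(*stud[:2],.02,.024),G),
(circ(.4743,-.186,.045,.031),G),(circ(.4743,-.186,0,.031),(255,255,0)),(circ(.4807,.0777,.012,.039),G),(circ(.4541,-.0576,.012,.033),G),
(rect(gx,gy,yaw,-.015,.015,-.02,.03,.006),G),(rect(gx,gy,yaw,-.009,.009,-.018,.03,.028),(0,255,255)),(rect(gx,gy,yaw,0,0,-.031,0,.028),(0,0,255)),(circ(gx-.006*np.sin(yaw),gy+.006*np.cos(yaw),.07,.004),(255,0,255))]
m=np.mean(dk[0],0);P+=[(rect(.4533,-.3295,0,-.033,.033,-.044,.044,.012),G),(rect(.4533,-.3295,0,-.023,.023,-.034,.034,.012),G)]
a1=draw(im,P,(315,190,475,225),5);a2=draw(im,P,(280,245,440,300),5);a3=draw(im,P,(430,190,500,300),5)
o=np.vstack([a1,a2]);print(o.shape,a3.shape)
cv2.imwrite("pics/ov1.png",o);cv2.imwrite("pics/ov2.png",a3)
E
```

```text
stud [ 0.61957293 -0.14526223  0.062     ] rim [ 0.61505078 -0.00182324  0.075     ] len 0.058104914761720194 g [ 0.61366754 -0.30073285] 32.12840863908726
[[[ 0.4884 -0.2857  0.012 ]
  [ 0.4843 -0.375   0.012 ]
  [ 0.4185 -0.37    0.012 ]
  [ 0.4221 -0.2825  0.012 ]]] [ 0.4533368  -0.32831017  0.012     ]
(450, 800, 3) (550, 350, 3)
```

View pics/ov1.png

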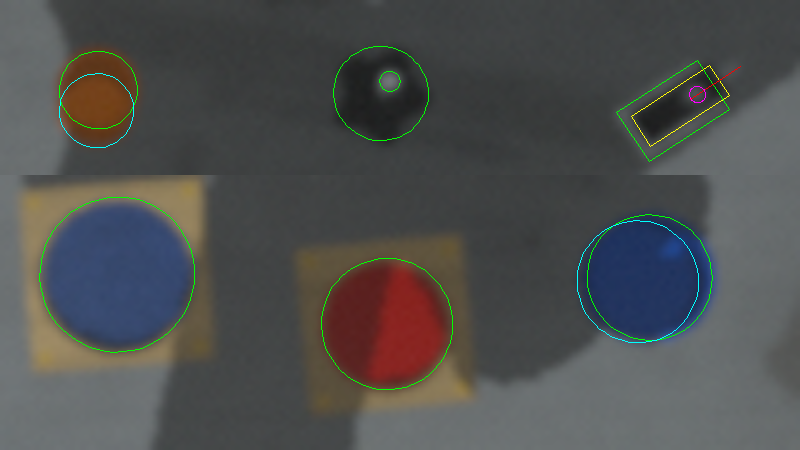

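View pics/ov2.png

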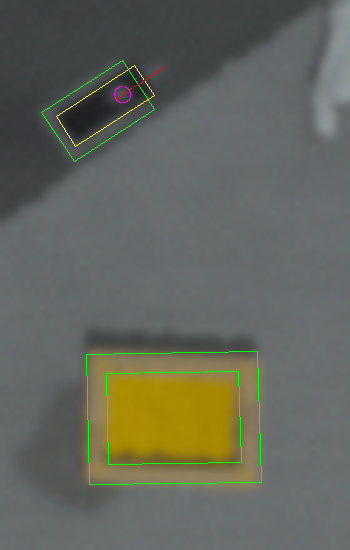

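The outlines fit (rims within about 1 px). The wide cup's rim sits about 1.5 mm further right than the outline, so I use (0.4735,-0.187). The gauge yaw is about 32° and its dock about -2.5°. Now I'll move above the wide cup.

{"api": "servo_tool", "payload": {
  "moves": [
    [2, 2.6, 0, 0],
    [4, 5.2, -0.5, 0],
    [6, 8, -1, 0],
    [8, 10.6, -2, 0],
    [10, 13.2, -3, 0],
    [12, 16, -4, 0],
    [14, 18.6, -5, 0],
    [16, 21.2, -6, 0],
    [18, 24, -7, 0],
    [20, 26.6, -8, 0],
    [21.8, 29, -9, 0],
    [23.1, 30.7, -10, 0],
    [23.1, 30.7, -10, 0],
    [23.1, 30.7, -10, 0],
    [23.1, 30.7, -10, 0]
  ],
  "claw": 0,
  "force": 30
}}

```text
time: 1.35
ee_pos: [0.4728, -0.187, 0.1313]
tcp_rot: [-180.0, 0.0, 26.1]
wrist_force: [-0.0, -1.1, -0.3]
opening: 0.0856
grasp_force: 0.0
```

{"api": "servo_tool", "payload": {
  "moves": [
    [0.1, 0, -2, 0],
    [0.1, 0, -4, 0],
    [0.1, 0, -6, 0],
    [0.1, 0, -8, 0],
    [0.1, 0, -9.5, 0],
    [0.1, 0, -10.8, 0],
    [0.1, 0, -11.6, 0],
    [0.1, 0, -11.8, 0],
    [0.1, 0, -11.8, 0],
    [0.1, 0, -11.8, 0]
  ]
}}

```text
time: 2.18
ee_pos: [0.4744, -0.1874, 0.0142]
tcp_rot: [180.0, -0.0, 26.1]
wrist_force: [-0.1, -1.0, 0.3]
opening: 0.0854
grasp_force: 0.0
```

{"api": "servo_tool", "payload": {
  "moves": [
    [0, 0, 0, 0],
    [0, 0, 0, 0],
    [0, 0, 0, 0],
    [0, 0, 0, 0],
    [0, 0, 0, 0],
    [0, 0, 0, 0],
    [0, 0, 0, 0],
    [0, 0, 0, 0],
    [0, 0, 0, 0],
    [0, 0, 0, 0]
  ],
  "claw": 1,
  "force": 30
}}

```text
time: 3.02
ee_pos: [0.4747, -0.1872, 0.0146]
tcp_rot: [179.9, -0.1, 26.1]
wrist_force: [-1.2, -0.3, 5.9]
opening: 0.062
grasp_force: 32.4
```

{"api": "servo_tool", "payload": {
  "moves": [
    [0, 0, 1, 0],
    [0, 0, 2.5, 0],
    [0, 0, 4.5, 0],
    [0, 1, 6, 0],
    [0, 3, 7, 0],
    [0.1, 5.5, 7, 0],
    [0.2, 8, 7, 0],
    [0.3, 10.5, 7, 0],
    [0.3, 13, 7, 0],
    [0.4, 15.5, 7, 0],
    [0.5, 18, 7, 0],
    [0.6, 20.5, 7, 0],
    [0.6, 22.8, 7, 0],
    [0.6, 24.8, 7, 0],
    [0.6, 26, 7, 0],
    [0.6, 26.5, 7, 0],
    [0.6, 26.5, 7, 0],
    [0.6, 26.5, 7, 0],
    [0.6, 26.5, 7, 0]
  ]
}}

```text
time: 4.6
ee_pos: [0.4801, 0.0773, 0.0834]
tcp_rot: [180.0, 0.0, 26.1]
wrist_force: [-0.7, -0.2, -1.0]
opening: 0.0618
grasp_force: 33.3
```

{"api": "servo_tool", "payload": {
  "moves": [
    [0, 0, -1.5, 0],
    [0, 0, -3, 0],
    [0, 0, -4.2, 0],
    [0, 0, -5, 0],
    [0, 0, -5.5, 0],
    [0, 0, -6, 0],
    [0, 0, -6.3, 0],
    [0, 0, -6.5, 0],
    [0, 0, -6.5, 0],
    [0, 0, -6.5, 0],
    [0, 0, -6.5, 0]
  ]
}}

```text
time: 5.52
ee_pos: [0.4804, 0.0782, 0.0186]
tcp_rot: [180.0, -0.0, 26.1]
wrist_force: [0.5, -0.3, 0.0]
opening: 0.0614
grasp_force: 33.4
```

{"api": "servo_tool", "payload": {
  "moves": [
    [0, 0, -0.1, 0],
    [0, 0, -0.2, 0],
    [0, 0, -0.2, 0],
    [0, 0, -0.2, 0]
  ]
}}

```text
time: 5.85
ee_pos: [0.4805, 0.0782, 0.0185]
tcp_rot: [180.0, -0.1, 26.1]
wrist_force: [-9.0, -1.1, 18.6]
opening: 0.0618
grasp_force: 34.8
```

{"api": "servo_tool", "payload": {
  "moves": [
    [0, 0, 0, 0],
    [0, 0, 0, 0],
    [0, 0, 0, 0],
    [0, 0, 0, 0],
    [0, 0, 0, 0],
    [0, 0, 0, 0],
    [0, 0, 2, 0],
    [0, 0, 5, 0],
    [0, 0, 8, 0],
    [0, 0, 11, 0],
    [0, 0, 13, 0],
    [0, 0, 14, 0],
    [0, 0, 14, 0],
    [0, 0, 14, 0]
  ],
  "claw": 0
}}

```text
time: 7.02
ee_pos: [0.4801, 0.0781, 0.1555]
tcp_rot: [-180.0, 0.0, 26.1]
wrist_force: [-0.9, -0.4, -1.8]
opening: 0.0852
grasp_force: 0.0
```

{"api": "servo_tool", "payload": {
  "moves": [
    [1.5, -0.9, 0, 0],
    [3.5, -2.1, 0, 0],
    [5.5, -3.3, 0, 0],
    [7.5, -4.5, 0, 0],
    [9.5, -5.7, 0, 0],
    [11.5, -6.9, 0, 0],
    [12.8, -7.7, 0, 0],
    [13.4, -8, 0, 0],
    [13.4, -8, -2, 0],
    [13.4, -8, -4.5, 0],
    [13.4, -8, -7, 0],
    [13.4, -8, -9, 0],
    [13.4, -8, -10.3, 0],
    [13.4, -8, -10.7, 0],
    [13.4, -8, -10.7, 0],
    [13.4, -8, -10.7, 0],
    [13.4, -8, -10.7, 0]
  ],
  "claw": 0
}}

```text
time: 8.43
ee_pos: [0.6148, -0.0018, 0.0508]
tcp_rot: [180.0, -0.1, 26.1]
wrist_force: [0.1, 0.1, 1.3]
opening: 0.0852
grasp_force: 0.0
```

{"api": "servo_tool", "payload": {
  "moves": [
    [0, 0, 0, 0],
    [0, 0, 0, 0],
    [0, 0, 0, 0],
    [0, 0, 0, 0],
    [0, 0, 0, 0],
    [0, 0, 0, 0],
    [0, 0, 0, 0],
    [0, 0, 0, 0],
    [0, 0, 0, 0],
    [0, 0, 0, 0],
    [0, 0, 0, 0],
    [0, 0, 0, 0]
  ],
  "claw": 1,
  "force": 25
}}

```text
time: 9.43
ee_pos: [0.6144, -0.0019, 0.0497]
tcp_rot: [180.0, -0.0, 26.1]
wrist_force: [0.0, -1.1, 5.0]
opening: 0.0369
grasp_force: 25.1
```

Run:
```python
from ov import *
im=camera("scene")[:,:,::-1];cv2.imwrite("pics/s1.png",cv2.resize(im[150:300,230:430],None,fx=4,fy=4,interpolation=cv2.INTER_CUBIC)); print(get_obs()['ee_pos'])
```

```text
[ 0.61438083 -0.00189724  0.04974766]
```

View pics/s1.png

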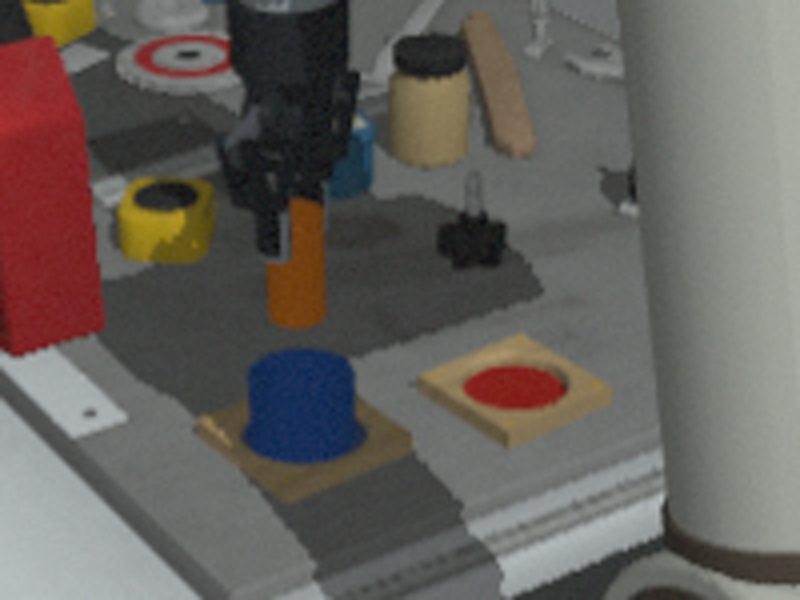

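The wide cup stands in the blue well at (300,410) and the orange cup is gripped at (297,260). Carry on with nesting.

{"api": "servo_tool", "payload": {
  "moves": [
    [0, 0, 1.5, 0],
    [0, 0, 3.5, 0],
    [0, 0, 6, 0],
    [0, 0, 8.5, 0],
    [-1, 0.6, 9.5, 0],
    [-2.5, 1.5, 9.5, 0],
    [-4.5, 2.7, 9.5, 0],
    [-6.5, 3.9, 9.5, 0],
    [-8.5, 5.1, 9.5, 0],
    [-10.5, 6.3, 9.5, 0],
    [-12, 7.2, 9.5, 0],
    [-13, 7.8, 9.5, 0],
    [-13.4, 8, 9.5, 0],
    [-13.4, 8, 9.5, 0],
    [-13.4, 8, 9.5, 0],
    [-13.4, 8, 9.5, 0]
  ]
}}

```text
time: 10.82
ee_pos: [0.4807, 0.0779, 0.1441]
tcp_rot: [180.0, 0.0, 26.1]
wrist_force: [0.1, -0.7, -0.6]
opening: 0.0373
grasp_force: 25.3
```

{"api": "servo_tool", "payload": {
  "moves": [
    [0, 0, -1, 0],
    [0, 0, -2.5, 0],
    [0, 0, -4, 0],
    [0, 0, -5.5, 0],
    [0, 0, -6.8, 0],
    [0, 0, -7.6, 0],
    [0, 0, -8.2, 0],
    [0, 0, -8.5, 0],
    [0, 0, -8.7, 0],
    [0, 0, -8.7, 0],
    [0, 0, -8.7, 0],
    [0, 0, -8.7, 0]
  ]
}}

```text
time: 11.82
ee_pos: [0.4805, 0.0782, 0.0578]
tcp_rot: [180.0, -0.1, 26.1]
wrist_force: [-0.0, -0.1, 0.8]
opening: 0.0373
grasp_force: 25.5
```

{"api": "servo_tool", "payload": {
  "moves": [
    [0, 0, -0.1, 0],
    [0, 0, -0.1, 0],
    [0, 0, -0.1, 0]
  ]
}}

```text
time: 12.07
ee_pos: [0.4809, 0.0783, 0.0577]
tcp_rot: [180.0, -0.1, 26.1]
wrist_force: [-1.0, -1.0, 8.5]
opening: 0.0378
grasp_force: 25.6
```

{"api": "servo_tool", "payload": {
  "moves": [
    [0, 0, 0, 0],
    [0, 0, 0, 0],
    [0, 0, 0, 0],
    [0, 0, 0, 0],
    [0, 0, 0, 0],
    [0, 0, 1.5, 0],
    [0, 0, 4, 0],
    [0, 0, 7, 0],
    [0, 0, 9.5, 0],
    [0, 0, 11, 0],
    [0, 0, 11, 0],
    [0, 0, 11, 0]
  ],
  "claw": 0.2
}}

```text
time: 13.07
ee_pos: [0.4805, 0.0782, 0.1666]
tcp_rot: [180.0, -0.1, 26.1]
wrist_force: [-0.7, 0.1, -1.1]
opening: 0.0681
grasp_force: 0.0
```

{"api": "servo_tool", "payload": {
  "moves": [
    [1, -1.5, 0, 0],
    [2.3, -3.7, 0, 0],
    [3.7, -6, 0, 0],
    [5.2, -8.3, 0, 0],
    [6.7, -10.7, 0, 0],
    [8.2, -13, 0, 0],
    [9.7, -15.4, 0, 0],
    [11.2, -17.8, 0, 0],
    [12.5, -20, 0, 0],
    [13.5, -21.6, 0, 0],
    [13.9, -22.3, 0, 0],
    [13.9, -22.3, -2, 0],
    [13.9, -22.3, -5, 0],
    [13.9, -22.3, -8, 0],
    [13.9, -22.3, -10.5, 0],
    [13.9, -22.3, -12.2, 0],
    [13.9, -22.3, -12.8, 0],
    [13.9, -22.3, -12.8, 0],
    [13.9, -22.3, -12.8, 0]
  ],
  "claw": 0.55
}}

```text
time: 14.65
ee_pos: [0.619, -0.1445, 0.0386]
tcp_rot: [-180.0, 0.0, 26.1]
wrist_force: [0.5, 0.2, 0.1]
opening: 0.0383
grasp_force: 0.0
```

{"api": "servo_tool", "payload": {
  "moves": [
    [0, 0, 0, 0],
    [0, 0, 0, 0],
    [0, 0, 0, 0],
    [0, 0, 0, 0],
    [0, 0, 0, 0],
    [0, 0, 0, 0],
    [0, 0, 0, 0],
    [0, 0, 0, 0],
    [0, 0, 0, 0],
    [0, 0, 0, 0]
  ],
  "claw": 1,
  "force": 25
}}

```text
time: 15.48
ee_pos: [0.6196, -0.145, 0.0391]
tcp_rot: [179.9, -0.1, 26.1]
wrist_force: [-0.3, -0.7, 5.8]
opening: 0.0085
grasp_force: 25.1
```

Run:
```python
from ov import *
im=camera("scene")[:,:,::-1];cv2.imwrite("pics/s2.png",cv2.resize(im[150:300,230:430],None,fx=4,fy=4,interpolation=cv2.INTER_CUBIC))
```

```text
(no output)
```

View pics/s2.png

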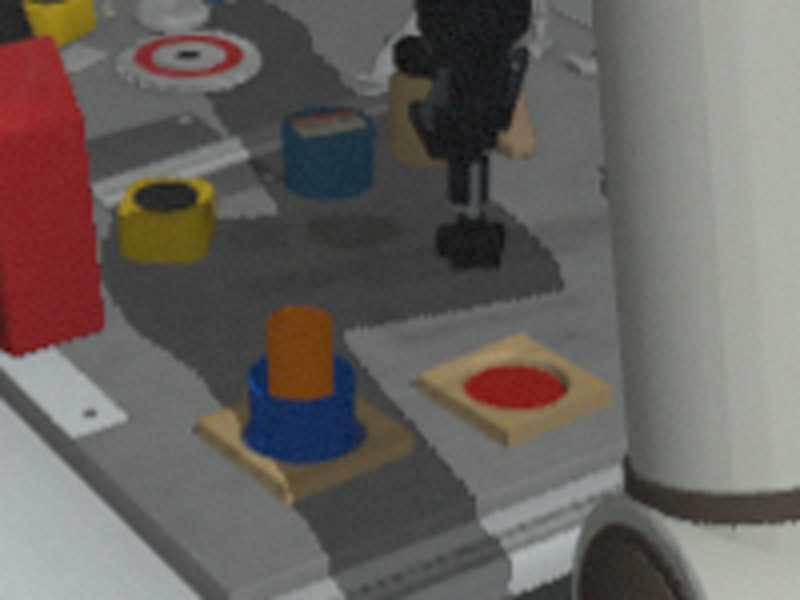

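The orange cup is nested at (300,350) and the knob's stud is gripped at (475,190). Carry the knob to its dock.

{"api": "servo_tool", "payload": {
  "moves": [
    [0, 0, 1, 0],
    [0, 0, 2.5, 0],
    [0, 0, 4.5, 0],
    [-0.8, 0.4, 5.5, 0],
    [-2.5, 1.3, 6, 0],
    [-4.5, 2.4, 6, 0],
    [-6.8, 3.6, 6, 0],
    [-9, 4.8, 6, 0],
    [-11.3, 6, 6, 0],
    [-13.5, 7.2, 6, 0],
    [-15.3, 8.1, 6, 0],
    [-16.3, 8.6, 6, 0],
    [-16.5, 8.8, 6, 0],
    [-16.5, 8.8, 6, 0],
    [-16.5, 8.8, 6, 0],
    [-16.5, 8.8, 6, 0]
  ]
}}

```text
time: 16.87
ee_pos: [0.4546, -0.0571, 0.0982]
tcp_rot: [180.0, -0.0, 26.1]
wrist_force: [-0.2, 0.1, 0.5]
opening: 0.0091
grasp_force: 24.6
```

{"api": "servo_tool", "payload": {
  "moves": [
    [0, 0, -1, 0],
    [0, 0, -2.2, 0],
    [0, 0, -3.4, 0],
    [0, 0, -4.4, 0],
    [0, 0, -5, 0],
    [0, 0, -5.4, 0],
    [0, 0, -5.6, 0],
    [0, 0, -5.6, 0],
    [0, 0, -5.6, 0],
    [0, 0, -5.6, 0]
  ]
}}

```text
time: 17.7
ee_pos: [0.4543, -0.057, 0.0429]
tcp_rot: [180.0, -0.0, 26.1]
wrist_force: [-1.6, 0.3, 5.3]
opening: 0.0087
grasp_force: 25.2
```

{"api": "servo_tool", "payload": {
  "moves": [
    [0, 0, 0, 0],
    [0, 0, 0, 0],
    [0, 0, 0, 0],
    [0, 0, 0, 0],
    [0, 0, 0, 0],
    [0, 0, 2, 0],
    [0, 0, 5, 0],
    [0, 0, 8, 0],
    [0, 0, 10, 0],
    [0, 0, 11, 0],
    [0, 0, 11, 0],
    [0, 0, 11, 0]
  ],
  "claw": 0.5
}}

```text
time: 18.7
ee_pos: [0.4541, -0.0569, 0.1516]
tcp_rot: [-180.0, 0.0, 26.1]
wrist_force: [-0.3, 0.1, -0.3]
opening: 0.0427
grasp_force: 0.0
```

{"api": "servo_tool", "payload": {
  "moves": [
    [0.7, -1, 0, -0.08],
    [1.7, -2.6, 0, -0.17],
    [2.7, -4.1, 0, -0.27],
    [3.8, -5.8, 0, -0.37],
    [4.8, -7.4, 0, -0.47],
    [5.9, -9, 0, -0.57],
    [6.9, -10.6, 0, -0.67],
    [8, -12.2, 0, -0.77],
    [9, -13.8, 0, -0.87],
    [10.1, -15.4, 0, -0.97],
    [11.1, -17, 0, -1.07],
    [12.2, -18.6, 0, -1.17],
    [13.2, -20.2, 0, -1.27],
    [14.3, -21.9, 0, -1.36],
    [15.1, -23.1, 0, -1.43],
    [15.6, -23.8, 0, -1.466],
    [15.6, -23.8, 0, -1.466],
    [15.6, -23.8, 0, -1.466],
    [15.6, -23.8, 0, -1.466]
  ]
}}

```text
time: 20.28
ee_pos: [0.538, -0.3857, 0.1517]
tcp_rot: [-173.0, 1.2, -38.6]
wrist_force: [-0.2, 0.9, 0.6]
opening: 0.0427
grasp_force: 0.0
```

```bash
python3 -c "
from workcell import *
o=get_obs();print(o['q'],o['qd'],o['ee_pos'],o['tcp_rot'])"
```

```text
[-38.66260141  21.00305227  19.95223057  90.14859894   7.03905354
 179.94257094] [-12.30380154  -3.41140395  -3.33709226  -0.16180308  -0.04043442
   0.0228002 ] [ 0.53795705 -0.38568036  0.15171031] [-172.95975664    1.19238235  -38.60559286]
```

Joint 6 reached its range limit, so I need the opposite half-turn (tool yaw +122°). I'll turn back and check.

{"api": "servo_tool", "payload": {
  "moves": [
    [0, 0, 0, 0.12],
    [0, 0, 0, 0.24],
    [0, 0, 0, 0.36],
    [0, 0, 0, 0.48],
    [0, 0, 0, 0.6],
    [0, 0, 0, 0.72],
    [0, 0, 0, 0.84],
    [0, 0, 0, 0.96],
    [0, 0, 0, 1.08],
    [0, 0, 0, 1.2],
    [0, 0, 0, 1.32],
    [0, 0, 0, 1.44],
    [0, 0, 0, 1.5],
    [0, 0, 0, 1.5],
    [0, 0, 0, 1.5]
  ]
}}

```text
time: 21.53
ee_pos: [0.5386, -0.3851, 0.1528]
tcp_rot: [-173.0, 1.1, 47.3]
wrist_force: [0.2, -0.4, 0.3]
opening: 0.0423
grasp_force: 0.0
```

The clipped command left a 7° tool tilt. The opposite joint-6 limit should cancel it by symmetry, so I raise the tool and turn there.

{"api": "servo_tool", "payload": {
  "moves": [
    [0, 0, 1, 0.12],
    [0, 0, 2, 0.24],
    [0, 0, 3, 0.36],
    [0, 0, 4, 0.48],
    [0, 0, 5, 0.6],
    [0, 0, 6, 0.72],
    [0, 0, 7, 0.84],
    [0, 0, 7, 0.96],
    [0, 0, 7, 1.08],
    [0, 0, 7, 1.2],
    [0, 0, 7, 1.32],
    [0, 0, 7, 1.44],
    [0, 0, 7, 1.56],
    [0, 0, 7, 1.68],
    [0, 0, 7, 1.8],
    [0, 0, 7, 1.92],
    [0, 0, 7, 2.04],
    [0, 0, 7, 2.16],
    [0, 0, 7, 2.28],
    [0, 0, 7, 2.4]
  ]
}}

```text
time: 23.2
ee_pos: [0.5385, -0.3852, 0.2227]
tcp_rot: [-173.0, 1.2, -174.9]
wrist_force: [1.1, -0.1, -0.4]
opening: 0.0429
grasp_force: 0.0
```

{"api": "servo_tool", "payload": {
  "moves": [
    [0, 0, 0, 0.12],
    [0, 0, 0, 0.24],
    [0, 0, 0, 0.36],
    [0, 0, 0, 0.48],
    [0, 0, 0, 0.6],
    [0, 0, 0, 0.72],
    [0, 0, 0, 0.84],
    [0, 0, 0, 0.96],
    [0, 0, 0, 1.08],
    [0, 0, 0, 1.2],
    [0, 0, 0, 1.32],
    [0, 0, 0, 1.44],
    [0, 0, 0, 1.56],
    [0, 0, 0, 1.68],
    [0, 0, 0, 1.8],
    [0, 0, 0, 1.92],
    [0, 0, 0, 2.04],
    [0, 0, 0, 2.16],
    [0, 0, 0, 2.26],
    [0, 0, 0, 2.26]
  ]
}}

```text
time: 24.87
ee_pos: [0.5387, -0.3854, 0.2222]
tcp_rot: [-173.0, 1.2, -45.5]
wrist_force: [0.6, -0.3, 0.3]
opening: 0.0428
grasp_force: 0.0
```

```bash
python3 -c "
from workcell import *
o=get_obs();print(o['q'],o['ee_pos'],o['tcp_rot'])"
```

```text
[ -38.64378593   21.36347876   28.25168658   97.19338056    7.13100836
 -173.11526415] [ 0.53874324 -0.38544987  0.22220516] [-172.95619744    1.15564268  -45.47640927]
```

{"api": "servo_tool", "payload": {
  "moves": [
    [0, 0, 0, 0.1],
    [0, 0, 0, 0.2],
    [0, 0, 0, 0.3],
    [0, 0, 0, 0.4],
    [0, 0, 0, 0.4],
    [0, 0, 0, 0.4],
    [0, 0, 0, 0.4]
  ]
}}

```text
time: 25.45
ee_pos: [0.5846, -0.3066, 0.2225]
tcp_rot: [-175.8, 1.3, -29.6]
wrist_force: [0.3, 1.3, -0.5]
opening: 0.0425
grasp_force: 0.0
```

```bash
python3 -c "
from workcell import *
o=get_obs();print(o['q'],o['qd'],o['ee_pos'],o['tcp_rot'])"
```

```text
[ -29.47419794   22.30106002   29.65935028   98.63016978    4.17687637
 -179.85638324] [10.45937709 -1.89184818 -2.8482996  -1.37030504  4.13368777 -0.41312594] [ 0.58462806 -0.30657503  0.22248753] [-175.82631684    1.28233596  -29.61746912]
```

{"api": "servo_tool", "payload": {
  "moves": [
    [0, 0, 0, 0.1],
    [0, 0, 0, 0.2],
    [0, 0, 0, 0.3],
    [0, 0, 0, 0.4],
    [0, 0, 0, 0.4],
    [0, 0, 0, 0.4],
    [0, 0, 0, 0.4]
  ]
}}

```text
time: 26.03
ee_pos: [0.6187, -0.2087, 0.2223]
tcp_rot: [179.4, 1.8, -18.4]
wrist_force: [-0.1, 0.3, -0.3]
opening: 0.0431
grasp_force: 0.0
```

```bash
python3 -c "
from workcell import *
o=get_obs();print(o['q'],o['qd'],o['ee_pos'],o['tcp_rot'])"
```

```text
[ -18.35750919   21.84840015   29.1113931    99.06530127   -0.64717053
 -179.93724563] [ 1.18256344e+01 -2.91039083e+00 -3.68331688e+00 -9.48775979e-01
  1.94675334e+00  8.14283607e-03] [ 0.61867243 -0.20868715  0.22225459] [179.35085532   1.80159843 -18.42029058]
```

The tilt is now under 2° and harmless (it is about the closing axis). Turn to yaw 122° over the gauge.

{"api": "servo_tool", "payload": {
  "moves": [
    [0, -1, 0, -0.12],
    [0, -2, 0, -0.24],
    [0, -3, 0, -0.36],
    [0, -4, 0, -0.48],
    [0, -5, 0, -0.6],
    [-0.5, -6, 0, -0.72],
    [-0.8, -7, 0, -0.84],
    [-0.8, -8, 0, -0.96],
    [-0.8, -8.7, 0, -1.08],
    [-0.8, -8.7, 0, -1.2],
    [-0.8, -8.7, 0, -1.32],
    [-0.8, -8.7, 0, -1.44],
    [-0.8, -8.7, 0, -1.56],
    [-0.8, -8.7, 0, -1.68],
    [-0.8, -8.7, 0, -1.8],
    [-0.8, -8.7, 0, -1.92],
    [-0.8, -8.7, 0, -2.04],
    [-0.8, -8.7, 0, -2.16],
    [-0.8, -8.7, 0, -2.28],
    [-0.8, -8.7, 0, -2.4]
  ],
  "claw": 0.5
}}

```text
time: 27.7
ee_pos: [0.6105, -0.2964, 0.2224]
tcp_rot: [179.3, 1.8, -156.3]
wrist_force: [-0.2, -0.0, -0.9]
opening: 0.043
grasp_force: 0.0
```

{"api": "servo_tool", "payload": {
  "moves": [
    [0, 0, 0, -0.12],
    [0, 0, 0, -0.24],
    [0, 0, 0, -0.36],
    [0, 0, 0, -0.48],
    [0, 0, 0, -0.6],
    [0, 0, 0, -0.72],
    [0, 0, 0, -0.84],
    [0, 0, 0, -0.96],
    [0, 0, 0, -1.08],
    [0, 0, 0, -1.2],
    [0, 0, 0, -1.32],
    [0, 0, 0, -1.4],
    [0, 0, 0, -1.43],
    [0, 0, 0, -1.43],
    [0, 0, 0, -1.43]
  ]
}}

```text
time: 28.95
ee_pos: [0.6105, -0.2964, 0.2224]
tcp_rot: [179.3, 1.8, 122.1]
wrist_force: [-0.7, -0.2, -0.2]
opening: 0.0425
grasp_force: 0.0
```

{"api": "servo_tool", "payload": {
  "moves": [
    [0, 0.1, -2, 0],
    [0, 0.1, -5, 0],
    [0, 0.1, -8, 0],
    [0, 0.1, -11, 0],
    [0, 0.1, -13.5, 0],
    [0, 0.1, -15.5, 0],
    [0, 0.1, -17.3, 0],
    [0, 0.1, -18.8, 0],
    [0, 0.1, -19.8, 0],
    [0, 0.1, -20.5, 0],
    [0, 0.1, -20.7, 0],
    [0, 0.1, -20.7, 0],
    [0, 0.1, -20.7, 0]
  ]
}}

```text
time: 30.03
ee_pos: [0.611, -0.2957, 0.0163]
tcp_rot: [179.3, 1.9, 122.1]
wrist_force: [0.2, 0.5, 0.0]
opening: 0.0426
grasp_force: 0.0
```

{"api": "servo_tool", "payload": {
  "moves": [
    [0, 0, 0, 0],
    [0, 0, 0, 0],
    [0, 0, 0, 0],
    [0, 0, 0, 0],
    [0, 0, 0, 0],
    [0, 0, 0, 0],
    [0, 0, 0, 0],
    [0, 0, 0, 0],
    [0, 0, 0, 0],
    [0, 0, 0, 0]
  ],
  "claw": 1,
  "force": 35
}}

```text
time: 30.87
ee_pos: [0.611, -0.2959, 0.0165]
tcp_rot: [179.3, 1.9, 122.1]
wrist_force: [-1.6, -1.0, 5.6]
opening: 0.0177
grasp_force: 35.0
```

{"api": "servo_tool", "payload": {
  "moves": [
    [0, 0, 1, 0],
    [0, 0, 2.5, 0],
    [0, 0, 4.5, 0],
    [-0.8, -0.2, 6, -0.04],
    [-2.5, -0.5, 6.5, -0.1],
    [-4.5, -0.9, 6.5, -0.18],
    [-6.7, -1.4, 6.5, -0.27],
    [-9, -1.8, 6.5, -0.36],
    [-11.2, -2.3, 6.5, -0.45],
    [-13.4, -2.7, 6.5, -0.53],
    [-15, -3.1, 6.5, -0.58],
    [-15.8, -3.2, 6.5, -0.604],
    [-15.8, -3.2, 6.5, -0.604],
    [-15.8, -3.2, 6.5, -0.604],
    [-15.8, -3.2, 6.5, -0.604]
  ]
}}

```text
time: 32.12
ee_pos: [0.4534, -0.3274, 0.0805]
tcp_rot: [179.3, 1.8, 87.6]
wrist_force: [0.3, -0.3, -1.9]
opening: 0.0177
grasp_force: 34.3
```

Run:
```python
from ov import *
im=camera("top")[:,:,::-1];cv2.imwrite("pics/t3.png",cv2.resize(im[180:300,270:500],None,fx=3.4,fy=3.4,interpolation=cv2.INTER_CUBIC))
o=get_obs();print(o['q'],o['ee_pos'],o['tcp_rot'])
```

```text
[-35.24231121   4.40919417  -7.24793942  76.81113723  -1.13843518
  57.16149623] [ 0.45341271 -0.32728232  0.08029579] [179.32993111   1.78691729  87.57052397]
```

View pics/t3.png

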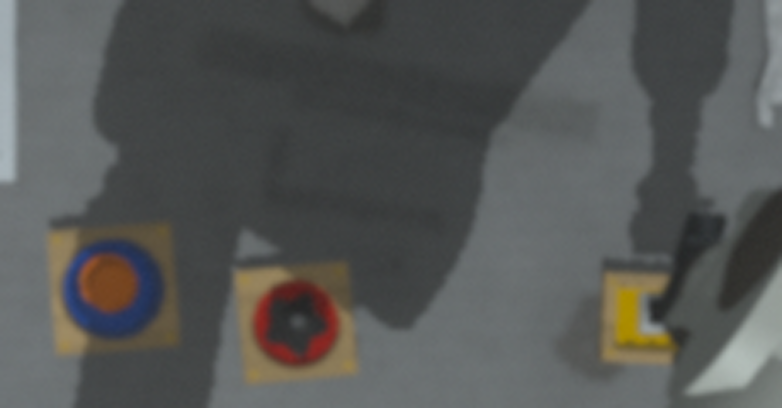

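The orange cup is nested at (110,282), the knob sits in the red well at (297,322), and the gauge hangs over the yellow well at (650,315). Lower it.

{"api": "servo_tool", "payload": {
  "moves": [
    [0, 0, -1.2, 0],
    [0, 0, -2.5, 0],
    [0, 0, -3.8, 0],
    [0, 0, -4.8, 0],
    [0, 0, -5.4, 0],
    [0, 0, -5.8, 0],
    [0, 0, -6, 0],
    [0, 0, -6.1, 0],
    [0, 0, -6.1, 0],
    [0, 0, -6.1, 0]
  ]
}}

```text
time: 33.0
ee_pos: [0.453, -0.3276, 0.0204]
tcp_rot: [179.3, 1.8, 87.5]
wrist_force: [-2.4, 2.3, 5.8]
opening: 0.0172
grasp_force: 35.4
```

{"api": "servo_tool", "payload": {
  "moves": [
    [0, 0, 0, 0],
    [0, 0, 0, 0],
    [0, 0, 0, 0],
    [0, 0, 0, 0],
    [0, 0, 0, 0],
    [0, 0, 1, 0],
    [0, 0, 3, 0],
    [0, 0, 6, 0],
    [0, 0, 9, 0],
    [0, 0, 12, 0],
    [0, 0, 15, 0],
    [0, 0, 17, 0],
    [-2, 0, 18, 0],
    [-5, -1, 18, 0],
    [-8, -3, 18, 0],
    [-11, -5, 18, 0],
    [-14, -7, 18, 0],
    [-16, -9, 18, 0],
    [-17, -10, 18, 0],
    [-17, -10, 18, 0]
  ],
  "claw": 0.5
}}

```text
time: 34.67
ee_pos: [0.2805, -0.4291, 0.2002]
tcp_rot: [179.3, 1.9, 87.3]
wrist_force: [0.6, -0.9, 0.5]
opening: 0.0425
grasp_force: 0.0
```

Run:
```python
from ov import *
im=camera("top")[:,:,::-1];G=(0,255,0)
P=[(circ(.4807,.0777,.049,.031),G),(circ(.4807,.0777,.083,.019),G),(circ(.4543,-.0575,.012,.033),G),(rect(.4533,-.329,np.radians(-2.5),-.015,.015,-.025,.025,.01),G)]
cv2.imwrite("pics/t4.png",draw(im,P,(280,190,500,300),3.6))
```

```text
(no output)
```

View pics/t4.png

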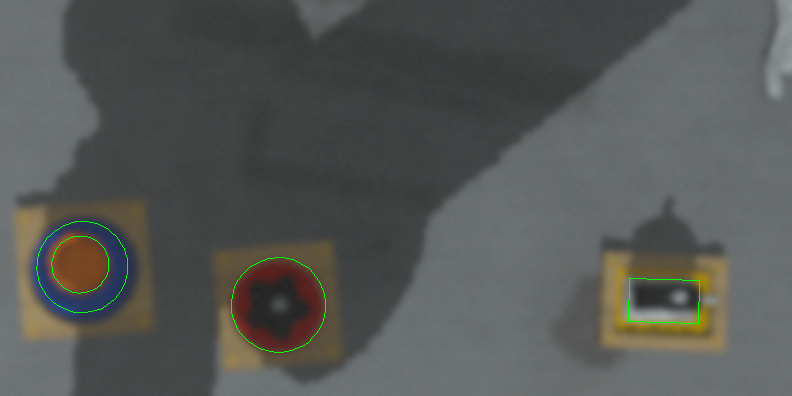

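Every piece sits in its well: the cups at (80,265), the knob at (280,305) and the gauge upright at (665,300). The arm is clear, so I hand in.

```bash
python3 -c "
from workcell import *
print(job_done())"
```

```text
the job is handed in; nothing more can be done
None
```

I handed the job in at about 35 s with the wide cup, the nested narrow cup, the knob and the gauge each standing in its well in the last camera picture; the hand-in returned no verdict.

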